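# Book in a parcel: measure it with the sprung tape and scan its label

### The job

Book in the parcel that lies on the robot's side of the tape on the measuring board: first take the stapler that was left across the two parcels and stand it upright on a free spot of the bare desk, off the board and the mat. Then draw the sprung tape out by its knob until the pointer is level with the far end of that parcel, hold it there for a good second, ease it fully home without letting it snap back, and let go. Last, pick up the hand scanner, aim it at that parcel's label, hold it steady for a good second and stand it back upright on its mat; leave the parcels and everything else where they are.

Things in the scene. Friction and masses are not known exactly. Their poses are not given: they have to be found in the camera images.
- board: plywood board 310 x 200 x 6 mm, fixed. Origin under its centre; +x: the way the tape pulls out; -y: the robot's side; z up. An aluminium stop bar crosses it at x = -75 mm (top 40 mm above the desk); behind it the grey tape case (x -154 to -78 mm, 44 mm wide, top 68 mm above the desk). The tape runs along y = 0; a parcel lies on each side, 27 mm clear of that line.
- tape (a joint): how far the sprung tape is pulled out, m: 0 fully home (the pointer is then 33 mm beyond the stop bar), up to 0.18. The spring pulls back with about 3 N at home, rising by 20 N per metre, and always draws the tape home when it is let go.
- knob (a point): middle of the tape's black upright pull knob: a cylinder 24 mm in diameter and 42 mm tall (55 to 97 mm above the desk), at the free end of the tape; moves along the board's x with the tape. It stands higher than the parcels; with the tape home the case front is 33 mm behind it.
- pointer (a point): middle of the thin dark pointer bar across the tape's end, 84 mm long, 51 mm above the desk, straight below the knob: its line (along the board's y) is what is set level with the parcel's end.
- parcel_short: brown parcel, 120 mm long (its x), 70 mm wide, 40 mm high, loose on the board. Origin under the middle of the end that stands at the stop bar; x along its length, in the tape's direction; z up. It lies on either side of the tape.
- parcel_long: brown parcel, 170 mm long (its x), 70 mm wide, 40 mm high, otherwise like the short one; the two may be swapped.
- parcel_short_end (a point): top edge of the short parcel's far end (the end away from the stop), at its middle.
- parcel_long_end (a point): the same on the long parcel.
- parcel_short_label (a point): centre of the white label with black bars, 55 x 36 mm, on the short parcel's top face (46 mm above the desk), halfway along the parcel and 8 mm to the +y side of its middle line; z up.
- parcel_long_label (a point): the same on the long parcel.
- stapler: black desk stapler, about 300 g, lying upright across both parcels, over the tape's way, roughly square to the tape. Origin under its middle, x along its length, z up. Base 135 x 34 x 14 mm; above it, 26 to 42 mm over its underside, a level arm 125 mm long (x -60 to 65 mm) and 28 mm wide, the place to grip. Near its middle the knob stands close beside it: grip 30 mm or more from the middle.
- mat: black rubber mat 200 x 90 x 3 mm, fixed to the desk; origin under its centre, x along its length. Apart from the things listed here, the desk is bare within 0.72 m and 45 degrees either side of straight ahead of the robot.
- scanner: grey hand scanner, about 220 g, 160 mm long over all, standing on its mat. Origin under its middle; +x towards its head, z up. A level handle 30 mm wide and 26 mm tall (42 to 68 mm above its underside, x from -80 to 50 mm) rests on a tail foot and on the head (44 mm wide, x 26 to 84 mm), which is bent 45 degrees downward.
- scanner_grip (a point): grip point on the scanner's handle, 55 mm above its underside and 8 mm behind its origin; about the centre of mass.
- eye (a point): centre of the scanner's window, 74.5 mm ahead of its origin, 14.5 mm above its underside. Its +x is the reading beam: forward and 45 degrees down when the scanner is upright. It reads a label 40 to 120 mm in front of the window, the label's centre within 14 mm of the beam line (along the point's y and z) and the beam within 60 degrees of square to the label.
- calculator: flat black calculator 145 x 75 x 15 mm, on the other side of the mat; loose, to be left alone; origin under its middle.
- mug: white mug, 76 mm wide, 88 mm high, its handle reaching up to 75 mm from the middle, behind the scanner's tail; loose, to be left alone; origin under its middle.
- pen_pot: dark steel pot 72 mm wide, 100 mm high, with pens up to 155 mm high, behind the tape case; loose, to be left alone; origin under its middle.
- magnifier: round magnifying glass 84 mm wide, 12 mm high, with a 100 mm handle towards its -x (origin under the glass); loose, to be left alone.
- note_block: block of note paper 76 x 76 x 32 mm, beside the mat; loose, to be left alone; origin under its middle.
There are look-alikes about, which are no part of the job. Several things have the shape of the mat; the one meant has the colours described above.

How it is judged:
On the way, in this order (a step that is already met when the one before it is completed fails the run):
1. the stapler stands upright on the bare desk and is let go (height (world z) of stapler below 0.0025 m and angle between stapler's own z axis and vertical below 0.1 rad and contact force between stapler and the fingers below 0.1 N and linear speed of stapler below 0.03 m/s), for 0.2 s.
2. the tape's pointer is held level with the far end of the parcel on the robot's side (within 5 mm) for 0.8 s (((y of parcel_short in the frame of board below 0 m and x of pointer in the frame of parcel_short_end between -0.005 and 0.005 m) or (y of parcel_long in the frame of board below 0 m and x of pointer in the frame of parcel_long_end between -0.005 and 0.005 m)) and velocity of joint tape between -0.03 and 0.03 m/s), for 0.8 s.
3. the tape is fully home (within 4 mm) and let go (value of joint tape below 0.004 m and contact force between tape and the fingers below 0.1 N), for 0.2 s.
4. the beam is held on that parcel's label for 0.8 s: 40 to 120 mm off, label centre within 14 mm of the beam in y and z, within 60 degrees of square, scanner slower than 0.04 m/s (((y of parcel_short in the frame of board below 0 m and x of parcel_short_label in the frame of eye between 0.04 and 0.12 m and y of parcel_short_label in the frame of eye between -0.014 and 0.014 m and z of parcel_short_label in the frame of eye between -0.014 and 0.014 m and angle between the x axis of eye and the z axis of parcel_short_label, either way round below 1.05 rad) or (y of parcel_long in the frame of board below 0 m and x of parcel_long_label in the frame of eye between 0.04 and 0.12 m and y of parcel_long_label in the frame of eye between -0.014 and 0.014 m and z of parcel_long_label in the frame of eye between -0.014 and 0.014 m and angle between the x axis of eye and the z axis of parcel_long_label, either way round below 1.05 rad)) and linear speed of scanner below 0.04 m/s), for 0.8 s.
At the end, for the whole second after the job is handed in: The stapler stands upright (0.1 rad) at rest on the bare desk (underside under 2.5 mm up), the tape is fully home (within 4 mm), and the scanner stands upright (0.15 rad) at rest on its mat, its origin within 40 mm of the mat centre and under 12 mm above the desk (value of joint tape below 0.004 m and height (world z) of stapler below 0.0025 m and angle between stapler's own z axis and vertical below 0.1 rad and linear speed of each of stapler, scanner below 0.02 m/s and horizontal distance between scanner and mat below 0.04 m and height (world z) of scanner below 0.012 m and angle between scanner's own z axis and vertical below 0.15 rad); the robot touches nothing.
It fails at once if the tape snaps home (faster than 0.4 m/s) (velocity of joint tape below -0.4 m/s).
It fails at once if a parcel is shifted by more than 12 mm (distance of any of parcel_short, parcel_long from where it was at the start of the episode above 0.012 m).
It fails at once if a bystander (calculator, mug, pen pot, magnifier, note block) is shifted by more than 25 mm (distance of any of calculator, mug, pen_pot, magnifier, note_block from where it was at the start of the episode above 0.025 m).
It also fails if it takes over 72 s, if anything falls off the work surface, if the arm or the gripper's body presses on something with over 40 N, if the wrist force passes 120 N, or if a joint passes its speed limit or range.

### The arm

A 6-joint arm with a two-finger parallel gripper is mounted at the origin on the work surface. World frame = base frame: x ahead of the robot, y to its left, z up, the work surface at z = 0. Lengths are in m, angles in rad, forces in N, time in s.
With the tool pointing down it reaches from about 0.35 to 1 m from the base axis. Payload 7.1 kg.
Tool frame: the origin (TCP) lies midway between the tips of the shut fingers; the grasp point (between the pads) lies 19 mm behind it; z points along the fingers, y is the line along which they close (so a half turn about z gives the same grasp; the last joint's range is limited). The gripper opens to 85 mm and grips with 20 to 120 N. Pads are 22 mm wide; open, the fingers measure 114 mm over their backs; the gripper's body (76 mm by 85 mm) begins 54 mm behind the grasp point. The pads swing forward as they close: fully open they stand 13 mm farther back than shut.
Start: joints at [1.287, 0.423, 1.63, -0, 1.089, -0.019], TCP at [0.164, 0.603, 0.231] pointing down, gripper open.
Joint ranges: [-3, 3], [-0.9, 2.11], [0.09, 2.58], [-1.31, 4.45], [0.11, 2.69], [-2.54, 2.54]. Speed limits (rad/s): [2.39, 2.39, 3.01, 3.14, 3.14, 3.14].

### API

Orientations are given as [roll, pitch, yaw] about the fixed x, y, z axes, in that order (R = Rz(yaw) Ry(pitch) Rx(roll)).
In Python, from bench import state, capture, hand_in gives the robot as it stands.
- The arm moves only by the shell command python3 -m handwheel 'ROWS' [OPENING] [FORCE]. ROWS is JSON, a list that holds one entry, the list of rows, each a list of 4 numbers: the shift along the tool's x, y, z in m, then the turn about the tool's z in degrees. A call has 1 to 12 rows; each row shifts and turns the commanded pose from where the row before left it, along the tool's axes as they then stand; what a row does not reach is not made up. A row lasts 1/8 s, in which the tool goes at most 62.5 mm and 10.7 degrees, less where a joint would pass 70% of its speed; a pose out of reach is approached as far as the arm can. A call with a gripper value outside its range is refused whole. OPENING is the finger opening in m, from 0 to 0.0854, set as the call begins (- or left out, the last holds). The fingers move at their own pace and stop on an object; FORCE is the grip in N (left out, the last holds). Time passes only in rows, so rows that do not move let the fingers close. It gives the time, the measured TCP pose, the force, the opening and the grip force at its end, in the units of the state.
- state(): the state, without advancing time (a new reading comes with each control period).
- capture(name): name is "side" or "top"; returns a dict with "frame" (480x640x3 uint8, red, green, blue), "range_z" (480x640 float32, m along the optical axis (not along the pixel's ray), 0 where there is no reading), "mtx" (3x3 intrinsics, pixels), "eye" and "rotation" of the camera in the world. Camera axes: x right, y down, z forward; pixel columns grow to the right and rows downward; lengths in m; the calibration is good to about 2 mm. A picture is of the moment at which its call begins.
- hand_in(): hands the job in; it is judged then, once.
The state is a dict: "clock": time; "joints": joint angles; "joint_vel": joint speeds; "tau": joint torques, N m; "tcp_pos": TCP position; "tool_rot": TCP orientation; "ft_force": force on the tool from outside, world axes, zero at the start; "moment": the same for the moment, N m; "opening": opening from 0.0 (shut) to 1.0 (fully open); "gripper_force": force on a finger pad.
Only numpy, scipy, OpenCV 4.12 (cv2) and the standard library are available. Lean on these libraries where they do the work, as an engineer would, in place of code of your own. Each camera call takes 0.05 s, during which the arm holds its last target. There are 200 camera calls.

## Working session

There is one attempt and no reset: what is moved stays moved. The work goes in short steps, Python scripts to look and compute and a shell command to move; the robot and the scene stay as the last step left them, time stands still between calls to the robot, and variables do not carry over. Pictures are saved under pics/ and viewed, at most 12 in all, crops included, and the job is handed in when it is done.

```bash
mkdir -p pics
cat > h.py <<'E'
import numpy as np,cv2
from bench import state,capture
def shot(n):
    c=capture(n); np.savez(f'/tmp/{n}.npz',**{k:np.array(v) for k,v in c.items()}); return c
def load(n): return dict(np.load(f'/tmp/{n}.npz'))
def px(c,u,v):  # depth-based world point
    d=c['range_z'][int(v)-1:int(v)+2,int(u)-1:int(u)+2]; z=np.median(d[d>0])
    return c['rotation']@(np.linalg.inv(c['mtx'])@[u,v,1]*z)+c['eye']
def pz(c,u,v,h): # intersect plane z=h
    r=c['rotation']@(np.linalg.inv(c['mtx'])@[u,v,1]); return c['eye']+r*(h-c['eye'][2])/r[2]
E
python3 - <<'E'
from h import *
for n in ('top','side'):
    c=shot(n); cv2.imwrite(f'pics/{n}0.png',c['frame'][:,:,::-1]); print(n,c['eye'],c['rotation'].round(3).tolist(),c['mtx'])
s=state();print(s['tcp_pos'],s['tool_rot'],s['clock'])
E
```

```text
top [0.18468864 0.05920386 1.56669177] [-2.927, 0.007, -1.66] [[609.67566378   0.         310.39926084]
 [  0.         609.67566378 243.89205865]
 [  0.           0.           1.        ]]
side [-0.03613892 -0.7940959   0.73666011] [-2.161, 0.022, -0.565] [[589.74593585   0.         305.94415674]
 [  0.         589.74593585 239.19677289]
 [  0.           0.           1.        ]]
[0.16339761 0.60276329 0.23062505] [-3.14025328e+00 -2.91461926e-05  2.87680184e+00] 0.1
```

View pics/top0.png

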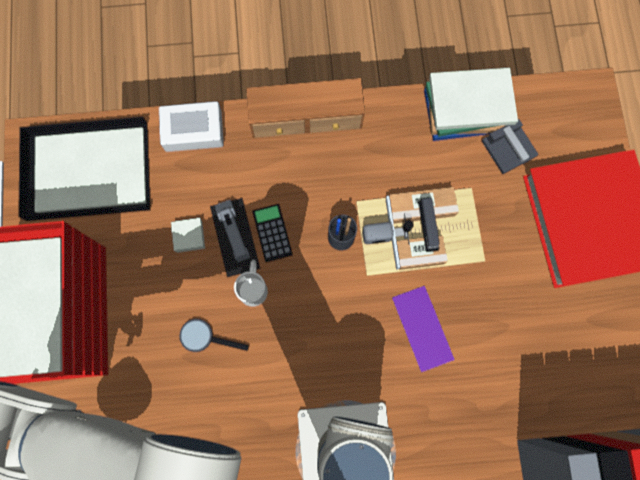

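View pics/side0.png

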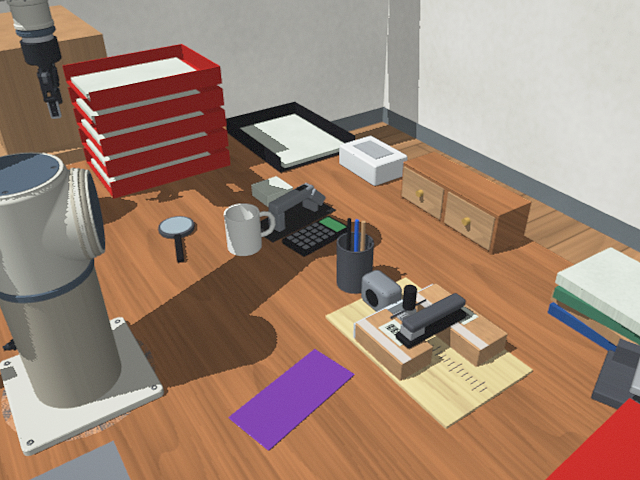

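The top view shows the board at (422,230), with the stapler at (429,222) and the knob at (408,226). The mat and scanner are at (234,236), the calculator at (272,232), the mug at (251,289) and the pen pot at (342,231). There is a purple decoy mat at (423,328). In the side view the knob is at (410,297) and the stapler at (432,318).

```bash
sed -i "s/^def shot.*/from scipy.spatial.transform import Rotation as Rn\n&/; s/return dict(np.load(f'\/tmp\/{n}.npz'))/c=dict(np.load(f'\/tmp\/{n}.npz')); c['rotation']=Rn.from_euler('xyz',c['rotation']).as_matrix(); return c/" h.py
python3 - <<'E'
from h import *
c=load('top');f=c['frame'][:,:,::-1]
cv2.imwrite('pics/a.png',cv2.resize(f[180:285,350:490],(800,600),interpolation=cv2.INTER_CUBIC))
cv2.imwrite('pics/b.png',cv2.resize(f[190:310,160:310],(750,600),interpolation=cv2.INTER_CUBIC))
print(px(c,250,370),px(c,429,222),px(c,408,226))
E
```

```text
[0.21499241 0.21916215 0.00345016] [ 0.53452094 -0.25928314  0.0901017 ] [ 0.52763303 -0.20481842  0.09613187]
```

View pics/a.png

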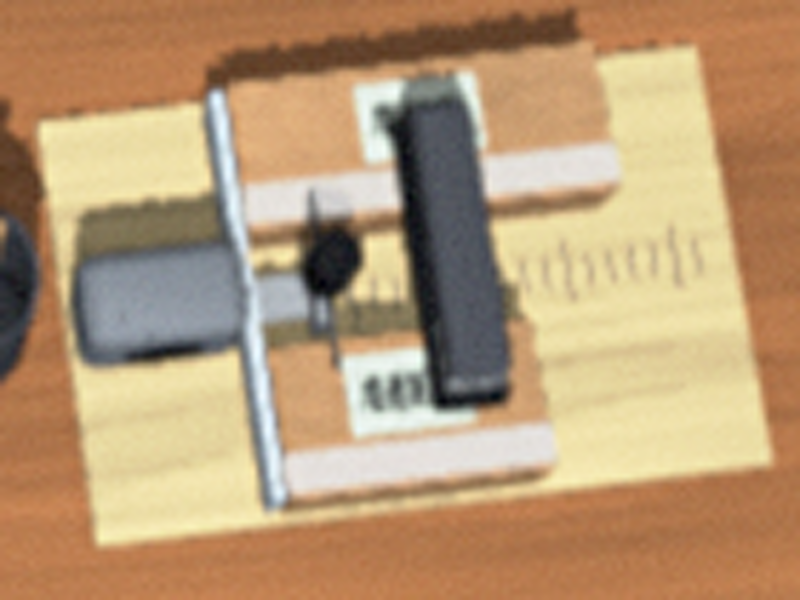

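View pics/b.png

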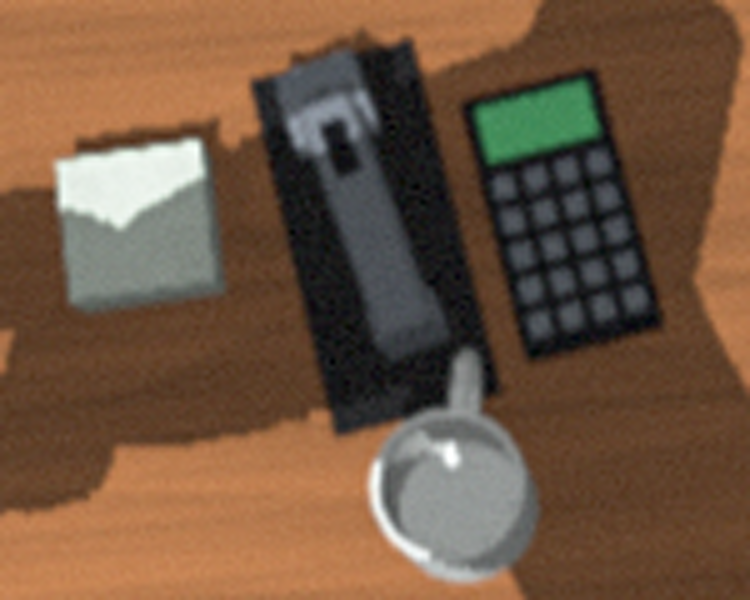

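The crops show the short parcel on the robot's side, with its far end at about (545,400) in crop a. The stapler arm runs from (435,90) to (475,395) and the knob top is at (333,258). The scanner head is at the far end (330,110) in crop b, its tail is near (415,330), and the mug handle is at (465,370).

```bash
cat > m.py <<'E'
from h import *
def cloud(c):
    v,u=np.nonzero(c['range_z']>0); z=c['range_z'][v,u]
    P=(np.linalg.inv(c['mtx'])@np.stack([u,v,np.ones_like(u)]))*z
    return (c['rotation']@P).T+c['eye']
def rect(P,xr,yr,zr):
    m=(P[:,0]>xr[0])&(P[:,0]<xr[1])&(P[:,1]>yr[0])&(P[:,1]<yr[1])&(P[:,2]>zr[0])&(P[:,2]<zr[1])
    Q=P[m]; (a,b),(w,h),t=cv2.minAreaRect((Q[:,:2]*1000).astype(np.float32))
    return len(Q),round(a),round(b),round(w),round(h),round(t,1),'zmed',Q[:,2].mean().round(4),'mean',Q.mean(0).round(4)
E
python3 - <<'E'
from m import *
t,s=load('top'),load('side')
A=lambda l:np.array([pz(t,350+u/5.714,180+v/5.714,.006)[:2] for u,v in l])
B=lambda l,h:np.array([pz(t,160+u/5,190+v/5,h)[:2] for u,v in l])
b=A([(40,122),(697,47),(773,463),(97,545)]); o=b.mean(0); d=(b[1]+b[2]-b[0]-b[3]); d/=np.linalg.norm(d)
print('board',o,np.degrees(np.arctan2(d[1],d[0])),[np.linalg.norm(b[i]-b[i-1]).round(3) for i in range(4)])
R=np.array([d,[-d[1],d[0]]])
m=B([(252,80),(410,42),(497,390),(337,432)],.003);e=m[0]+m[1]-m[2]-m[3]
print('mat',m.mean(0),np.degrees(np.arctan2(e[1],e[0])),[np.linalg.norm(m[i]-m[i-1]).round(3) for i in range(4)])
for n,c in(('top',t),('side',s)):
    P=cloud(c); print(n)
    L=P.copy(); L[:,:2]=(P[:,:2]-o)@R.T
    print('stapler',rect(L,(-.03,.09),(-.11,.11),(.079,.1)))
    print('knob',rect(L,(-.065,-.02),(-.03,.03),(.090,.105)))
    print('short',rect(L,(-.065,.08),(-.11,-.02),(.043,.05)))
    print('long',rect(L,(-.065,.13),(.02,.11),(.043,.05)))
    mc=m.mean(0); print('handle',rect(P,(mc[0]-.11,mc[0]+.11),(mc[1]-.06,mc[1]+.06),(.06,.08)))
for i in ((355,205,.071),(362,140,.071)): pass
h=B([(328,185),(370,180),(435,325),(378,340)],.071); print(h)
x=(h[0]+h[1])/2-(h[2]+h[3])/2; print('handle yaw',np.degrees(np.arctan2(x[1],x[0])),'tail',(h[2]+h[3])/2)
print('knobtop',(A([(333,258)])), R@(pz(t,350+333/5.714,180+258/5.714,.097)[:2]-o))
E
```

```text
board [ 0.53228708 -0.25161072] -88.29962119226371 [np.float64(0.2), np.float64(0.309), np.float64(0.199), np.float64(0.31)]
mat [0.56154534 0.23608658] 9.811042687435684 [np.float64(0.196), np.float64(0.086), np.float64(0.195), np.float64(0.086)]
top
stapler (552, 12, 6, 127, 30, 89.8, 'zmed', np.float64(0.0883), 'mean', array([0.0113, 0.0036, 0.0883]))
knob (70, -44, 1, 23, 21, 1.9, 'zmed', np.float64(0.0977), 'mean', array([-0.0446,  0.0013,  0.0977]))
short (656, -8, -60, 71, 113, 89.9, 'zmed', np.float64(0.0467), 'mean', array([-0.013 , -0.0642,  0.0467]))
long (906, 16, 64, 162, 72, 0.1, 'zmed', np.float64(0.0466), 'mean', array([0.0149, 0.0655, 0.0466]))
handle (663, 538, 224, 186, 43, 18.1, 'zmed', np.float64(0.0713), 'mean', array([0.5545, 0.2307, 0.0713]))
side
stapler (942, 14, 2, 29, 125, 0.3, 'zmed', np.float64(0.0855), 'mean', array([ 0.0162, -0.002 ,  0.0855]))
knob (120, -43, -1, 22, 25, 48.2, 'zmed', np.float64(0.0948), 'mean', array([-0.0416, -0.002 ,  0.0948]))
short (1483, -8, -59, 113, 78, 0.4, 'zmed', np.float64(0.0452), 'mean', array([-0.0077, -0.068 ,  0.0452]))
long (1562, 17, 59, 77, 163, 90.0, 'zmed', np.float64(0.045), 'mean', array([0.0345, 0.0622, 0.045 ]))
handle (527, 534, 221, 176, 41, 17.2, 'zmed', np.float64(0.0678), 'mean', array([0.5442, 0.2224, 0.0678]))
[[0.57249617 0.24977912]
 [0.5731773  0.22844813]
 [0.49560482 0.2006622 ]
 [0.49053973 0.22957824]]
handle yaw 16.741456010387164 tail [0.49307228 0.21512022]
knobtop [[ 0.5508706  -0.22201081]] [-0.0460587  -0.00140155]
```

```bash
cat > g.py <<'E'
import sys,numpy as np
from bench import state
from scipy.spatial.transform import Rotation as Rn
# usage: g.py x y z [yaw_deg]  -> turn first, then tool-axis shifts (mm)
s=state(); a=[float(v) for v in sys.argv[1:]]
y=np.degrees(s['tool_rot'][2]); t=0
if len(a)>3: t=-((a[3]-y+180)%360-180)
R=Rn.from_euler('xyz',[s['tool_rot'][0],s['tool_rot'][1],np.radians(y-t)]).as_matrix()
print('turn',round(t,1),'shift mm',(R.T@(np.array(a[:3])-s['tcp_pos'])*1000).round(1),'now',np.round(s['tcp_pos'],4),'yaw',round(y,1),'j6',round(s['joints'][5],2),'t',round(s['clock'],2),'ft',np.round(s['ft_force'],1),'open',round(s['opening'],3),s['gripper_force'])
E
python3 -m handwheel '[[[0,0,0,-8.5],[0,0,0,-8.4],[-0.016,-0.046,0,0],[-0.016,-0.046,0,0],[-0.016,-0.046,0,0],[-0.016,-0.046,0,0],[-0.016,-0.046,0,0],[-0.016,-0.046,0,0],[-0.016,-0.046,0,0],[-0.016,-0.046,0,0],[-0.016,-0.046,0,0],[-0.016,-0.046,0,0]]]' 0.065 60
python3 g.py .5027 -.2655 .18 181.7
```

```text
clock: 1.6
tcp_pos: [0.3375, 0.1467, 0.2313]
tool_rot: [3.142, 0.0, -3.111]
ft_force: [0.8, 0.5, -0.7]
opening: 0.763
gripper_force: 0.0
turn 0.0 shift mm [-152.9 -417.    51.3] now [0.3375 0.1467 0.2313] yaw -178.3 j6 -1.22 t 1.6 ft [ 0.8  0.5 -0.7] open 0.763 0.0
```

```bash
python3 -m handwheel '[[[-0.017,-0.0463,0,0],[-0.017,-0.0463,0,0],[-0.017,-0.0463,0,0],[-0.017,-0.0463,0,0],[-0.017,-0.0463,0.005,0],[-0.017,-0.0463,0.01,0],[-0.017,-0.0463,0.01,0],[-0.017,-0.0463,0.01,0],[-0.017,-0.0463,0.01,0],[0,0,0,0],[0,0,0,0]]]'
python3 g.py .5027 -.2655 .06 181.7
python3 - <<'E'
from m import *
shot('side');c=load('side');f=c['frame'][:,:,::-1]
cv2.imwrite('pics/c.png',cv2.resize(f[180:400,280:540],(780,660))[:600])
E
```

```text
clock: 2.98
tcp_pos: [0.5021, -0.2632, 0.1858]
tool_rot: [3.141, -0.001, -3.112]
ft_force: [-0.2, -0.1, -1.5]
opening: 0.761
gripper_force: 0.0
turn -0.0 shift mm [ -0.7  -2.5 125.8] now [ 0.5021 -0.2632  0.1858] yaw -178.3 j6 -2.1 t 2.98 ft [-0.2 -0.1 -1.5] open 0.761 0.0
```

View pics/c.png

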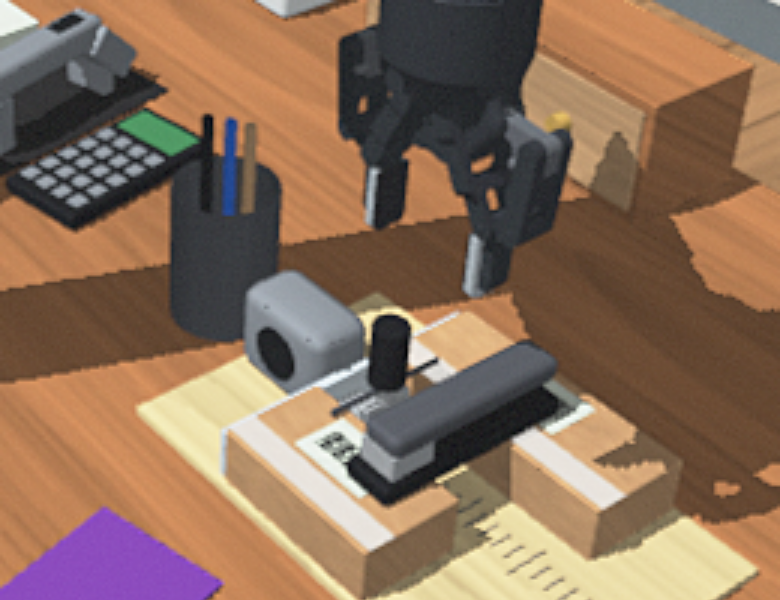

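The gripper (fingers near (385,200) and (490,270)) is above the stapler's near half, clear of the knob at (390,350).

```bash
python3 -m handwheel '[[[0,-0.0025,0.035,0],[0,0,0.035,0],[0,0,0.03,0],[0,0,0.026,0],[0,0,0,0]]]' 
python3 -m handwheel '[[[0,0,0,0],[0,0,0,0],[0,0,0,0],[0,0,0,0]]]' 0.015 70
python3 -m handwheel '[[[0,0,-0.015,0],[0,0,-0.03,0],[0,0,-0.04,0],[0,0,-0.03,0],[0,0,0,0]]]'
python3 g.py .376 .04 .17 180
```

```text
clock: 3.65
tcp_pos: [0.5015, -0.2643, 0.0592]
tool_rot: [3.14, -0.003, -3.11]
ft_force: [-0.8, -0.2, 0.2]
opening: 0.761
gripper_force: 0.0
clock: 4.15
tcp_pos: [0.5038, -0.2664, 0.062]
tool_rot: [-3.14, 0.002, -3.111]
ft_force: [0.6, 1.8, 6.5]
opening: 0.316
gripper_force: 69.8
clock: 4.78
tcp_pos: [0.5043, -0.267, 0.1785]
tool_rot: [-3.139, 0.005, -3.111]
ft_force: [0.1, -0.3, -2.6]
opening: 0.314
gripper_force: 69.4
turn 1.7 shift mm [128.4 307.    6.9] now [ 0.5043 -0.267   0.1785] yaw -178.3 j6 -2.11 t 4.78 ft [ 0.1 -0.3 -2.6] open 0.314 69.39565300941467
```

```bash
python3 -m handwheel '[[[0.03,0,0,0],[0.04,0.0,0,1.7],[0.035,0.012,0,0],[0.023,0.035,0,0],[0,0.045,0,0],[0,0.045,0,0],[0,0.045,0,0],[0,0.045,0,0],[0,0.045,0,0],[0,0.035,0,0],[0,0,0,0]]]'
python3 g.py .376 .04 .02 180
python3 - <<'E'
from m import *
shot('side');c=load('side');f=c['frame'][:,:,::-1]
cv2.imwrite('pics/d.png',cv2.resize(f[130:400,150:450],(660,594)))
E
```

```text
clock: 6.15
tcp_pos: [0.3738, 0.0403, 0.1746]
tool_rot: [3.142, -0.002, -3.137]
ft_force: [-0.5, -0.5, -2.6]
opening: 0.313
gripper_force: 69.9
turn 0.2 shift mm [ -2.5  -0.3 154.6] now [0.3738 0.0403 0.1746] yaw -179.8 j6 -1.5 t 6.15 ft [-0.5 -0.5 -2.6] open 0.313 69.89203691482544
```

View pics/d.png

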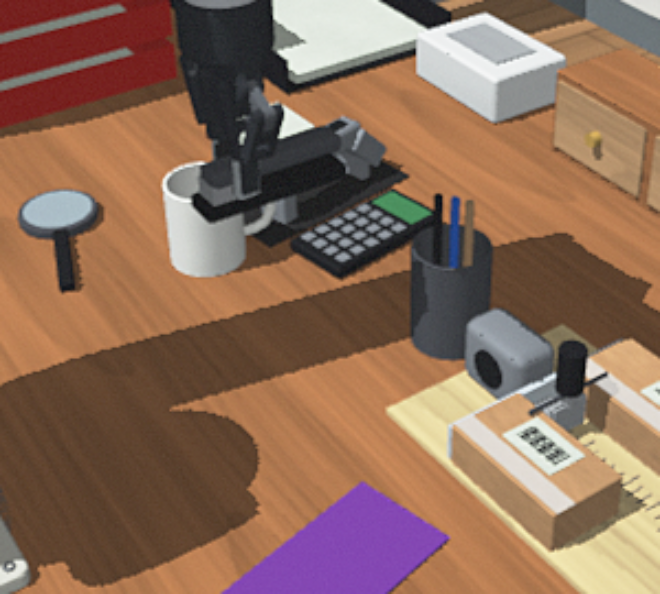

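The stapler is held level, clear of the pen pot and the mug. Both the parcel and its label are now fully visible.

```bash
python3 -m handwheel '[[[0,0,0.03,0],[0,0,0.045,0],[0,0,0.04,0],[0,0,0.025,0],[0,0,0.01,0],[0,0,0.004,0],[0,0,0.002,0],[0,0,0,0]]]'
python3 g.py .374 .04 .0162
```

```text
clock: 7.2
tcp_pos: [0.3753, 0.0387, 0.0199]
tool_rot: [3.142, 0.001, -3.141]
ft_force: [0.7, 0.1, -2.8]
opening: 0.314
gripper_force: 69.8
turn 0 shift mm [1.3 1.3 3.7] now [0.3753 0.0387 0.0199] yaw -180.0 j6 -1.5 t 7.2 ft [ 0.7  0.1 -2.8] open 0.314 69.75908517837524
```

```bash
python3 -m handwheel '[[[0,0,0.002,0],[0,0,0.0015,0],[0,0,0.0015,0],[0,0,0,0]]]'
python3 g.py .374 .04 .0162
```

```text
clock: 7.7
tcp_pos: [0.375, 0.0388, 0.0159]
tool_rot: [3.141, 0.001, -3.141]
ft_force: [-6.5, 0.6, 35.6]
opening: 0.313
gripper_force: 74.9
turn 0 shift mm [ 1.   1.2 -0.3] now [0.375  0.0388 0.0159] yaw -180.0 j6 -1.5 t 7.7 ft [-6.5  0.6 35.6] open 0.313 74.87375736236572
```

```bash
python3 -m handwheel '[[[0,0,-0.001,0],[0,0,0,0],[0,0,0,0],[0,0,-0.01,0],[0,0,-0.03,0],[0,0,-0.05,0],[0,0,-0.05,0],[0,0,-0.04,0],[0,0,-0.02,10],[0,0,0,10],[0,0,0,10],[0,0,0,10]]]' 0.06
python3 -m handwheel '[[[0,0,0,10],[0,0,0,10],[0,0,0,10],[0,0,0,10],[0,0,0,8.3],[0,0,0,0]]]'
python3 g.py .531 -.2072 .18 91.7
python3 - <<'E'
from m import *
shot('top');c=load('top');f=c['frame'][:,:,::-1]; P=cloud(c)
print(rect(P,(.3,.5),(0,.08),(.034,.06)))
shot('side');P=cloud(load('side'));print(rect(P,(.3,.5),(0,.08),(.034,.06)))
E
```

```text
clock: 9.2
tcp_pos: [0.3744, 0.0387, 0.2158]
tool_rot: [3.141, 0.0, 2.438]
ft_force: [-0.6, -0.2, -1.3]
opening: 0.701
gripper_force: 0.0
clock: 9.95
tcp_pos: [0.3745, 0.0387, 0.2156]
tool_rot: [3.142, -0.0, 1.602]
ft_force: [-0.4, -0.6, 0.6]
opening: 0.708
gripper_force: 0.0
turn 0.1 shift mm [-250.4  149.2   35.6] now [0.3745 0.0387 0.2156] yaw 91.8 j6 0.04 t 9.95 ft [-0.4 -0.6  0.6] open 0.708 0.0
(0, 0, 0, 0, 0, 0.0, 'zmed', np.float64(nan), 'mean', array([nan, nan, nan]))
(603, 406, 37, 124, 32, 1.1, 'zmed', np.float64(0.0395), 'mean', array([0.4037, 0.0349, 0.0395]))m.py:9: RuntimeWarning: Mean of empty slice.
  return len(Q),round(a),round(b),round(w),round(h),round(t,1),'zmed',Q[:,2].mean().round(4),'mean',Q.mean(0).round(4)
  ret = ret.dtype.type(ret / rcount)
  ret = um.true_divide(
```

```bash
python3 -m handwheel '[[[-0.02,0.014,0,0],[-0.04,0.024,0,0],[-0.045,0.025,0,0],[-0.045,0.025,0,0],[-0.045,0.025,0,0],[-0.035,0.02,0.01,0],[-0.0204,0.0162,0.025,0],[0,0,0,0],[0,0,0,0]]]'
python3 g.py .531 -.2072 .058 91.7
```

```text
clock: 11.18
tcp_pos: [0.5309, -0.2065, 0.1805]
tool_rot: [-3.141, -0.001, 1.602]
ft_force: [0.4, -0.1, 0.8]
opening: 0.702
gripper_force: 0.0
turn 0.1 shift mm [ -0.8   0.2 122.5] now [ 0.5309 -0.2065  0.1805] yaw 91.8 j6 -0.42 t 11.18 ft [ 0.4 -0.1  0.8] open 0.702 0.0
```

```bash
python3 -m handwheel '[[[0,0,0.035,0],[0,0,0.035,0],[0,0,0.03,0],[0,0,0.0225,0],[0,0,0,0]]]'
python3 -m handwheel '[[[0,0,0,0],[0,0,0,0],[0,0,0,0],[0,0,0,0]]]' 0.01 60
python3 - <<'E'
from m import *
shot('side');c=load('side');f=c['frame'][:,:,::-1]
cv2.imwrite('pics/e.png',cv2.resize(f[230:390,320:520],(750,600),interpolation=cv2.INTER_CUBIC))
E
```

```text
clock: 11.8
tcp_pos: [0.5304, -0.2058, 0.0575]
tool_rot: [-3.139, -0.001, 1.603]
ft_force: [-0.2, -1.2, -0.2]
opening: 0.703
gripper_force: 0.0
clock: 12.3
tcp_pos: [0.5322, -0.2072, 0.0595]
tool_rot: [3.14, 0.001, 1.601]
ft_force: [-1.0, 1.1, 7.0]
opening: 0.267
gripper_force: 58.4
```

View pics/e.png

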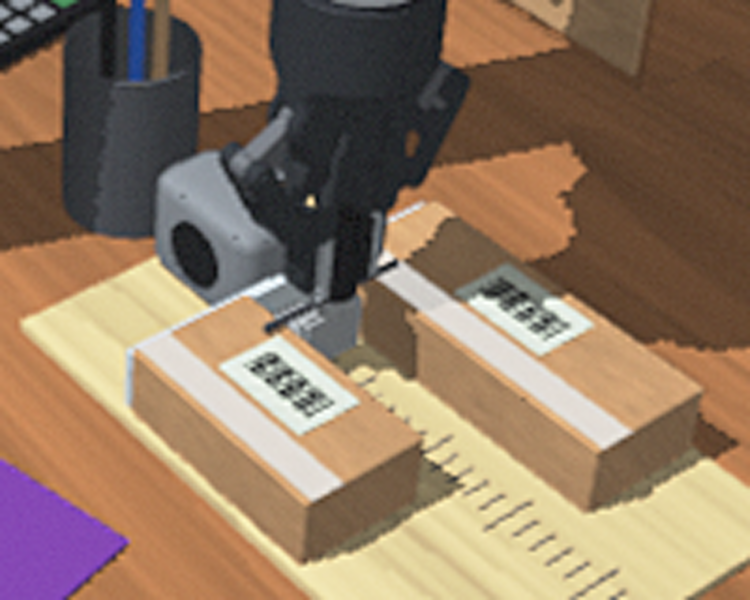

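The knob is gripped. The pointer runs from (267,328) to (395,265), and the short parcel's top far edge runs from (305,503) to (420,437).

```bash
python3 -m handwheel '[[[-0.004,0,0,0],[-0.008,0,0,0],[-0.012,0,0,0],[-0.013,0,0,0],[-0.013,0,0,0],[-0.013,0,0,0],[-0.013,0,0,0],[-0.008,0,0,0],[-0.005,0,0,0],[-0.002,0,0,0],[0,0,0,0]]]'
cat >> m.py <<'E'
o=np.array([.53229,-.25161]); d=np.array([.02968,-.99956]); RB=np.array([d,[-d[1],d[0]]])
E
python3 - <<'E'
from m import *
c=load('side')
for u,v,h in((267,328,.051),(395,265,.051),(305,503,.046),(420,437,.046)): print(RB@(pz(c,320+u/3.75,230+v/3.75,h)[:2]-o)*1000)
shot('side');c=load('side');f=c['frame'][:,:,::-1]
cv2.imwrite('pics/f.png',cv2.resize(f[270:390,340:490],(750,600),interpolation=cv2.INTER_CUBIC))
E
python3 g.py .531 -.2072 .058 91.7
```

```text
clock: 13.72
tcp_pos: [0.5351, -0.2978, 0.0595]
tool_rot: [3.14, 0.0, 1.601]
ft_force: [1.1, 4.1, 6.0]
opening: 0.264
gripper_force: 58.4
[-41.50623533 -40.05851819]
[-40.40648075  39.37962197]
[ 48.15471235 -96.21718717]
[ 47.48726263 -28.80399506]
turn 0.0 shift mm [90.7 -1.4  1.5] now [ 0.5351 -0.2978  0.0595] yaw 91.7 j6 -0.56 t 13.78 ft [0.5 5.  6.3] open 0.264 58.40001404285431
```

View pics/f.png

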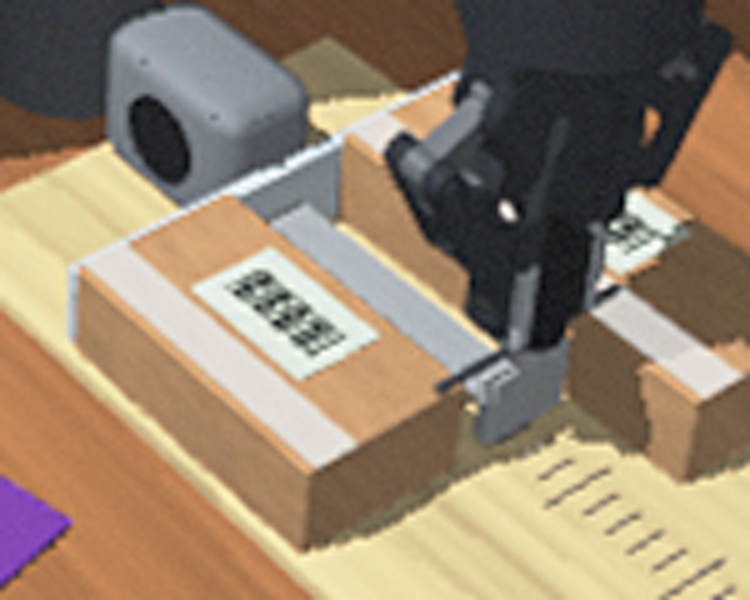

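Pointer ends are at (437,388) and (620,290); the parcel's far top edge runs from (313,470) to (465,390).

Run:
```python
from m import *
c=load('side')
for u,v,h in((437,388,.051),(505,352,.051),(620,290,.051),(313,470,.046),(465,390,.046)): print(RB@(pz(c,340+u/5,270+v/5,h)[:2]-o)*1000)
```

```text
[ 48.42048289 -40.62894501]
[ 49.10381349 -10.70234154]
[49.91497742 42.22835425]
[ 49.09628205 -94.38478405]
[ 50.89568724 -29.86621814]
```

```bash
python3 -m handwheel '[[[-0.001,0,0,0],[0,0,0,0],[0,0,0,0],[0,0,0,0],[0,0,0,0],[0,0,0,0],[0,0,0,0],[0,0,0,0],[0,0,0,0],[0,0,0,0],[0,0,0,0],[0,0,0,0]]]'
python3 -m handwheel '[[[0.004,0,0,0],[0.008,0,0,0],[0.012,0,0,0],[0.013,0,0,0],[0.013,0,0,0],[0.013,0,0,0],[0.012,0,0,0],[0.008,0,0,0],[0.005,0,0,0],[0.002,0,0,0],[0,0,0,0]]]'
python3 g.py .5322 -.2072 .0595 91.7
```

```text
clock: 15.28
tcp_pos: [0.5351, -0.2987, 0.0595]
tool_rot: [3.14, 0.0, 1.601]
ft_force: [-0.0, 4.2, 6.2]
opening: 0.262
gripper_force: 58.4
clock: 16.65
tcp_pos: [0.5323, -0.2087, 0.0595]
tool_rot: [3.14, 0.0, 1.601]
ft_force: [-0.8, 4.0, 6.7]
opening: 0.262
gripper_force: 58.4
turn 0.0 shift mm [ 1.5 -0.1 -0. ] now [ 0.5323 -0.2087  0.0595] yaw 91.7 j6 -0.43 t 16.65 ft [-0.8  4.   6.7] open 0.262 58.413493037223816
```

```bash
python3 -m handwheel '[[[0.001,0,0,0],[0.001,0,0,0],[0,0,0,0]]]'
python3 -m handwheel '[[[0.0007,0,0,0],[0,0,0,0]]]'
```

```text
clock: 17.02
tcp_pos: [0.5323, -0.2072, 0.0595]
tool_rot: [3.14, 0.001, 1.601]
ft_force: [-0.5, 1.6, 7.8]
opening: 0.266
gripper_force: 58.4
clock: 17.27
tcp_pos: [0.5322, -0.2072, 0.0595]
tool_rot: [3.14, 0.002, 1.601]
ft_force: [-1.8, -2.0, 5.6]
opening: 0.268
gripper_force: 58.4
```

```bash
python3 -m handwheel '[[[0,0,0,0],[0,0,0,0],[0,0,0,0],[0,0,-0.02,0],[0,0,-0.04,0],[0,0,-0.05,0],[0,0,-0.05,0],[0,0,-0.01,0],[0,0,0,0]]]' 0.065
python3 - <<'E'
from m import *
for n in('top','side'):
    shot(n);c=load(n);P=cloud(c)
    print('stap',rect(P,(.3,.5),(0,.08),(.034,.06)));L=P.copy();L[:,:2]=(P[:,:2]-o)@RB.T
    print('knob',rect(L,(-.065,-.02),(-.03,.03),(.090,.105)))
    print('label-white?')
    # handle in frame along yaw 16.7 about guess
    a=np.radians(16.7);g=np.array([.562,.2357]);A=np.array([[np.cos(a),np.sin(a)],[-np.sin(a),np.cos(a)]])
    H=P.copy();H[:,:2]=(P[:,:2]-g)@A.T
    zz=(.066,.08) if n=='top' else (.062,.08)
    print('handle',rect(H,(-.1,.03),(-.03,.03),zz)); 
    q=H[(H[:,2]>zz[0])&(H[:,2]<zz[1])&(abs(H[:,1])<.03)&(H[:,0]>-.1)&(H[:,0]<.11)]
    for x in np.arange(-.1,.11,.01):
        k=q[(q[:,0]>=x)&(q[:,0]<x+.01)]
        if len(k): print(round(x,2),len(k),k[:,1].min().round(3),k[:,1].max().round(3),k[:,2].mean().round(3),end=' | ')
    print()
c=load('top');cv2.imwrite('pics/g.png',cv2.resize(c['frame'][190:300,190:310,::-1],(650,596),interpolation=cv2.INTER_CUBIC))
E
python3 g.py .562 .2357 .15 196.7
```

```text
clock: 18.4
tcp_pos: [0.5315, -0.2063, 0.228]
tool_rot: [3.141, 0.0, 1.601]
ft_force: [-0.4, -0.1, -0.3]
opening: 0.764
gripper_force: 0.0
stap (274, 434, 39, 77, 28, 0.4, 'zmed', np.float64(0.0427), 'mean', array([0.4387, 0.0401, 0.0427]))
knob (0, 0, 0, 0, 0, 0.0, 'zmed', np.float64(nan), 'mean', array([nan, nan, nan]))
label-white?
handle (435, -35, -3, 131, 36, 3.7, 'zmed', np.float64(0.0722), 'mean', array([-0.0213, -0.002 ,  0.0722]))
-0.1 10 -0.024 -0.018 0.072 | -0.07 39 -0.016 0.013 0.071 | -0.06 40 -0.015 0.013 0.072 | -0.05 43 -0.015 0.014 0.072 | -0.04 48 -0.015 0.013 0.072 | -0.03 39 -0.016 0.012 0.073 | -0.02 45 -0.016 0.012 0.073 | -0.01 44 -0.016 0.013 0.072 | -0.0 41 -0.016 0.012 0.072 | 0.01 47 -0.017 0.013 0.072 | 0.02 39 -0.016 0.012 0.073 | 0.03 41 -0.016 0.013 0.073 | 0.04 40 -0.017 0.013 0.072 | 0.05 41 -0.024 0.014 0.071 | 0.06 3 -0.01 0.006 0.069 | 
stap (614, 406, 37, 32, 126, 89.9, 'zmed', np.float64(0.0395), 'mean', array([0.4036, 0.0347, 0.0395]))
knob (122, -43, -1, 23, 23, 9.3, 'zmed', np.float64(0.0947), 'mean', array([-0.0416, -0.0021,  0.0947]))
labe
[... 213 characters left out ...]
-0.018 0.012 0.068 | -0.05 41 -0.019 0.011 0.068 | -0.04 29 -0.017 0.008 0.068 | -0.03 33 -0.018 0.011 0.069 | -0.02 33 -0.02 0.011 0.068 | -0.01 32 -0.017 0.011 0.068 | -0.0 32 -0.017 0.01 0.068 | 0.01 37 -0.018 0.012 0.069 | 0.02 33 -0.018 0.011 0.069 | 0.03 25 -0.017 0.011 0.069 | 0.04 35 -0.024 0.011 0.068 | 0.05 16 -0.023 0.01 0.068 | 
turn -105.0 shift mm [-157.2  414.2   75. ] now [ 0.5305 -0.206   0.2262] yaw 91.7 j6 -0.42 t 18.5 ft [ 0.3 -1.1 -0.6] open 0.761 0.0m.py:9: RuntimeWarning: Mean of empty slice.
  return len(Q),round(a),round(b),round(w),round(h),round(t,1),'zmed',Q[:,2].mean().round(4),'mean',Q.mean(0).round(4)
  ret = ret.dtype.type(ret / rcount)
  ret = um.true_divide(
```

View pics/g.png

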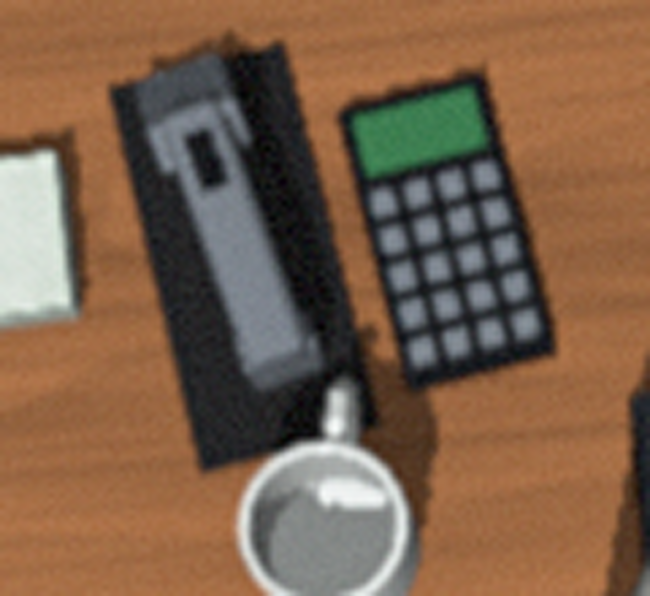

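The view shows the mug handle tip (345,385) close behind the scanner's tail (285,375) but clear of the mid-handle grip. The stapler is upright and the tape is home (knob at -43 mm as before).

```bash
python3 -m handwheel '[[[0,0,0,10],[0,0,0,10],[0,0,0,10],[0,0,0,10],[0,0,0,10],[0,0,0,10],[0,0,0,10],[0,0,0,5],[0,0,0,0]]]'
python3 g.py .5637 .2336 .15 16.7
python3 - <<'E'
from m import *
c=np.load('/tmp/side.npz')
c=load('side')
for l in ([(190,290),(268,248),(378,335),(303,378)],):
    w=np.mean([pz(c,340+u/5,270+v/5,.046)[:2] for u,v in l],0); print('label side',w,RB@(w-o))
c=load('top'); f=cv2.cvtColor(c['frame'],cv2.COLOR_RGB2HSV)
P=pz(c,0,0,.046)
v,u=np.nonzero((f[:,:,1]<60)&(f[:,:,2]>190))
r=c['rotation']@(np.linalg.inv(c['mtx'])@np.stack([u,v,np.ones_like(u)])); W=(c['eye'][:,None]+r*(.046-c['eye'][2])/r[2])[:2].T
B=(W-o)@RB.T; k=(abs(B[:,0]+.012)<.045)&(abs(B[:,1]+.054)<.024)
print(k.sum(),cv2.minAreaRect((B[k]*1000).astype(np.float32)))
E
```

```text
clock: 19.62
tcp_pos: [0.5306, -0.206, 0.2259]
tool_rot: [-3.139, 0.003, 0.293]
ft_force: [-0.7, 0.7, 0.4]
opening: 0.758
gripper_force: 0.0
turn 0.1 shift mm [ 158.2 -411.4   76.4] now [ 0.5306 -0.206   0.2259] yaw 16.8 j6 0.89 t 19.62 ft [-0.7  0.7  0.4] open 0.758 0.0
label side [ 0.47872009 -0.24174765] [-0.01144797 -0.05325362]
0 ((0.0, 0.0), (0.0, 0.0), 0.0)
```

```bash
python3 -m handwheel '[[[0.008,-0.02,0,0],[0.015,-0.039,0,0],[0.018,-0.048,0,0],[0.019,-0.049,0,0],[0.019,-0.049,0,0],[0.019,-0.049,0,0],[0.019,-0.049,0.01,0],[0.018,-0.048,0.02,0],[0.015,-0.04,0.026,0],[0.0082,-0.0204,0.02,0],[0,0,0,0],[0,0,0,0]]]'
python3 g.py .5637 .2336 .034 16.7
```

```text
clock: 21.12
tcp_pos: [0.5641, 0.2332, 0.152]
tool_rot: [3.141, 0.0, 0.293]
ft_force: [-0.5, 0.2, 1.0]
opening: 0.757
gripper_force: 0.0
turn 0.1 shift mm [ -0.2  -0.5 118. ] now [0.5641 0.2332 0.152 ] yaw 16.8 j6 1.65 t 21.12 ft [-0.5  0.2  1. ] open 0.757 0.0
```

```bash
python3 -m handwheel '[[[0,0,0.03,0],[0,0,0.035,0],[0,0,0.03,0],[0,0,0.023,0],[0,0,0,0]]]'
python3 -m handwheel '[[[0,0,0,0],[0,0,0,0],[0,0,0,0],[0,0,0,0]]]' 0.015 60
python3 -m handwheel '[[[0,0,-0.01,0],[0,0,-0.03,0],[0,0,-0.04,0],[0,0,-0.04,0],[0,0,-0.03,0],[0,0,0,0]]]'
python3 g.py .4 -.2 .11 -27
```

```text
clock: 21.75
tcp_pos: [0.5638, 0.2319, 0.0332]
tool_rot: [3.141, 0.002, 0.291]
ft_force: [-0.4, 0.2, 0.8]
opening: 0.764
gripper_force: 0.0
clock: 22.25
tcp_pos: [0.5656, 0.2333, 0.0354]
tool_rot: [3.141, -0.002, 0.292]
ft_force: [-0.6, -1.3, 7.0]
opening: 0.34
gripper_force: 59.8
clock: 23.0
tcp_pos: [0.5659, 0.2338, 0.1867]
tool_rot: [-3.141, -0.005, 0.292]
ft_force: [0.5, -0.5, -2.3]
opening: 0.342
gripper_force: 59.5
turn 43.7 shift mm [ 48.7 461.9  76.7] now [0.5659 0.2338 0.1867] yaw 16.7 j6 1.65 t 23.0 ft [ 0.5 -0.5 -2.3] open 0.342 59.51348841190338
```

```bash
python3 -m handwheel '[[[0,0,-0.02,0],[0,0,-0.02,8],[0,0,0,8],[0,0,0,8],[0,0,0,7.7],[0,0,0,0]]]'
python3 g.py .3455 -.2059 .2 -15
```

```text
clock: 23.75
tcp_pos: [0.5636, 0.2328, 0.2222]
tool_rot: [3.14, 0.002, -0.26]
ft_force: [0.3, -1.3, -1.9]
opening: 0.342
gripper_force: 59.4
turn 0.1 shift mm [-97.1 480.2  23.1] now [0.5636 0.2328 0.2222] yaw -14.9 j6 2.2 t 23.75 ft [ 0.3 -1.3 -1.9] open 0.342 59.374855756759644
```

```bash
python3 -m handwheel '[[[-0.005,0.02,0,0],[-0.01,0.04,0,0],[-0.01,0.05,0,0],[-0.01,0.052,0,0],[-0.01,0.052,0,0],[-0.01,0.052,0,0],[-0.01,0.052,0,0],[-0.01,0.052,0,0],[-0.01,0.05,0,0],[-0.008,0.04,0.01,0],[-0.004,0.02,0.013,0],[0,0,0,0]]]'
python3 g.py .3455 -.2059 .12 -15
```

```text
clock: 25.25
tcp_pos: [0.3447, -0.2059, 0.2]
tool_rot: [-3.141, 0.002, -0.263]
ft_force: [0.3, -0.1, -0.8]
opening: 0.344
gripper_force: 59.7
turn -0.1 shift mm [ 1.  -0.2 80. ] now [ 0.3447 -0.2059  0.2   ] yaw -15.1 j6 1.27 t 25.25 ft [ 0.3 -0.1 -0.8] open 0.344 59.712746143341064
```

```bash
python3 -m handwheel '[[[0.001,0,0.02,0],[0,0,0.025,0],[0,0,0.02,0],[0,0,0.01,0],[0,0,0.005,0],[0,0,0,0]]]'
python3 g.py .3455 -.2059 .12 -15
python3 - <<'E'
from m import *
from bench import state
s=state();a=s['tool_rot'][2];g=s['tcp_pos'][:2];A=np.array([[np.cos(a),np.sin(a)],[-np.sin(a),np.cos(a)]])
for n in('side','top'):
    shot(n);c=load(n);P=cloud(c);H=P.copy();H[:,:2]=(P[:,:2]-g)@A.T
    q=H[(H[:,2]>.08)&(H[:,2]<.17)&(abs(H[:,1])<.03)&(abs(H[:,0])<.13)];print(n)
    for x in np.arange(-.1,.12,.01):
        k=q[(q[:,0]>=x)&(q[:,0]<x+.01)]
        if len(k): print(round(x,2),len(k),k[:,1].min().round(3),k[:,1].max().round(3),k[:,2].min().round(3),k[:,2].max().round(3),end=' | ')
    print()
c=load('side');cv2.imwrite('pics/h.png',cv2.resize(c['frame'][200:420,230:470,::-1],(654,600),interpolation=cv2.INTER_CUBIC))
E
```

```text
clock: 26.0
tcp_pos: [0.348, -0.2057, 0.121]
tool_rot: [3.142, -0.0, -0.261]
ft_force: [-0.7, 0.2, -1.1]
opening: 0.344
gripper_force: 59.7
turn 0.1 shift mm [-2.3  0.9  1. ] now [ 0.348  -0.2057  0.121 ] yaw -14.9 j6 1.27 t 26.0 ft [-0.7  0.2 -1.1] open 0.344 59.670385122299194
side
-0.08 133 -0.018 0.016 0.091 0.155 | -0.07 308 -0.02 0.014 0.088 0.158 | -0.06 270 -0.02 0.013 0.089 0.159 | -0.05 149 -0.017 0.015 0.132 0.158 | -0.04 140 -0.018 0.013 0.131 0.157 | -0.03 143 -0.017 0.014 0.131 0.158 | -0.02 221 -0.029 0.028 0.123 0.17 | -0.01 125 -0.03 0.024 0.12 0.167 | -0.0 68 -0.03 0.017 0.119 0.166 | 0.01 22 -0.022 -0.012 0.124 0.145 | 0.02 43 -0.018 -0.012 0.131 0.154 | 0.03 132 -0.025 0.004 0.129 0.159 | 0.04 194 -0.025 0.012 0.091 0.159 | 0.05 293 -0.025 0.02 0.085 0.157 | 0.06 148 -0.025 0.02 0.089 0.144 | 0.07 132 -0.025 0.017 0.096 0.133 | 0.08 76 -0.023 0.018 0.106 0.123 | 
top
0.08 3 0.021 0.022 0.111 0.119 |
```

View pics/h.png

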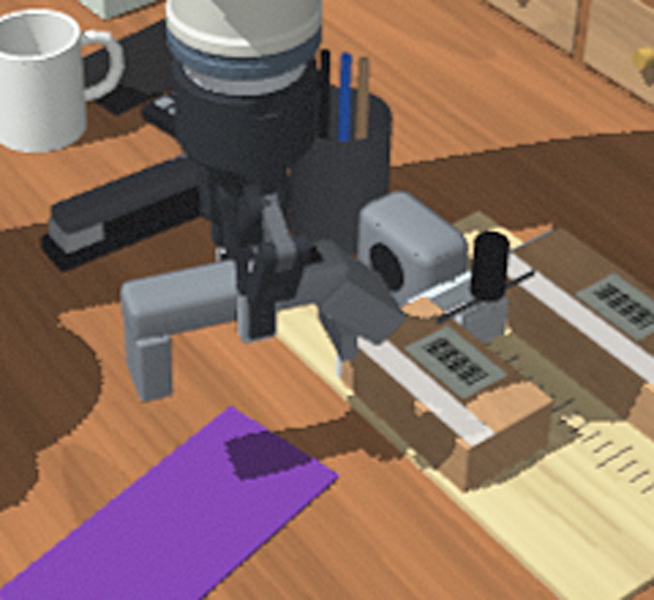

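The scanner is held level, its head at (370,310) pointing at the short parcel's label (455,358). By calculation the label lies on the beam about 80 mm out, so I hold here.

```bash
python3 -m handwheel '[[[0,0,0,0],[0,0,0,0],[0,0,0,0],[0,0,0,0],[0,0,0,0],[0,0,0,0],[0,0,0,0],[0,0,0,0],[0,0,0,0],[0,0,0,0],[0,0,0,0]]]'
python3 - <<'E'
from m import *
from bench import state
s=state();a=s['tool_rot'][2];g=s['tcp_pos'][:2];A=np.array([[np.cos(a),np.sin(a)],[-np.sin(a),np.cos(a)]])
c=load('side');P=cloud(c);H=P.copy();H[:,:2]=(P[:,:2]-g)@A.T
q=H[(H[:,2]>.08)&(H[:,2]<.17)&(abs(H[:,1])<.03)&(abs(H[:,0])<.11)];print(np.percentile(q[:,0],[0,1,2,98,99,100]),A@(np.array([.4783,-.2415])-g),s['tcp_pos'])
E
```

```text
clock: 27.48
tcp_pos: [0.3478, -0.2058, 0.1208]
tool_rot: [3.142, -0.0, -0.261]
ft_force: [-0.1, -0.4, -1.9]
opening: 0.346
gripper_force: 59.7
[-0.07291656 -0.07171043 -0.07055452  0.08267614  0.08531498  0.08975265] [ 0.13529509 -0.00082194] [ 0.34780878 -0.20575818  0.12082529]
```

```bash
python3 -m handwheel '[[[0,0,-0.02,0],[0,0,-0.03,0],[0,0,-0.035,0],[0,0,-0.02,0],[0.004,-0.02,0,0],[0.008,-0.04,0,0],[0.01,-0.05,0,0],[0.01,-0.052,0,0],[0.01,-0.052,0,0],[0.01,-0.052,0,0],[0.01,-0.052,0,0],[0.01,-0.052,0,0]]]'
python3 -m handwheel '[[[0.01,-0.05,0,0],[0.008,-0.04,0,0],[0.004,-0.02,0,0],[0,0,0,-10],[0,0,0,-10],[0,0,0,-10],[0,0,0,-1.7],[0,0,0,0],[0,0,0,0]]]'
python3 g.py .5666 .2336 .1 16.7
```

```text
clock: 28.98
tcp_pos: [0.5133, 0.1348, 0.2257]
tool_rot: [3.141, 0.0, -0.261]
ft_force: [1.2, -0.0, -2.3]
opening: 0.345
gripper_force: 59.8
clock: 30.1
tcp_pos: [0.5626, 0.2335, 0.2258]
tool_rot: [3.142, 0.0, 0.29]
ft_force: [0.2, -0.9, -1.3]
opening: 0.343
gripper_force: 59.8
turn -0.1 shift mm [  3.9   1.  125.8] now [0.5626 0.2335 0.2258] yaw 16.6 j6 1.65 t 30.1 ft [ 0.2 -0.9 -1.3] open 0.343 59.821205735206604
```

```bash
python3 -m handwheel '[[[0.004,0.001,0.03,0],[0,0,0.045,0],[0,0,0.045,0],[0,0,0.035,0],[0,0,0.02,0],[0,0,0.01,0],[0,0,0.003,0],[0,0,0,0]]]'
python3 g.py .5656 .2333 .0354 16.7
```

```text
clock: 31.1
tcp_pos: [0.5675, 0.2342, 0.0388]
tool_rot: [-3.141, -0.002, 0.292]
ft_force: [-0.5, -0.6, -1.9]
opening: 0.342
gripper_force: 59.8
turn 0.0 shift mm [-2.   0.3  3.4] now [0.5675 0.2342 0.0388] yaw 16.7 j6 1.65 t 31.1 ft [-0.5 -0.6 -1.9] open 0.342 59.77270424365997
```

```bash
python3 -m handwheel '[[[0,0,0.0015,0],[0,0,0.0015,0],[0,0,0.0005,0],[0,0,0,0]]]'
python3 g.py .5656 .2333 .0354 16.7
```

```text
clock: 31.6
tcp_pos: [0.5672, 0.2341, 0.0355]
tool_rot: [-3.141, -0.001, 0.292]
ft_force: [-1.8, -0.1, 6.6]
opening: 0.343
gripper_force: 60.5
turn 0.0 shift mm [-1.7  0.3  0.1] now [0.5672 0.2341 0.0355] yaw 16.7 j6 1.65 t 31.6 ft [-1.8 -0.1  6.6] open 0.343 60.47513723373413
```

Contact with the mat; release and retreat.

```bash
python3 -m handwheel '[[[0,0,0,0],[0,0,0,0],[0,0,0,0],[0,0,-0.02,0],[0,0,-0.04,0],[0,0,-0.05,0],[0,0,-0.05,0],[0,0,-0.03,0],[0,0,0,0],[0,0,0,0],[0,0,0,0]]]' 0.065
python3 - <<'E'
from m import *
for n in('side','top'):
    shot(n)
c=load('side');print(rect(cloud(c),(.3,.5),(0,.08),(.034,.06)));cv2.imwrite('pics/i.png',c['frame'][120:420,150:550,::-1])
E
```

```text
clock: 32.98
tcp_pos: [0.5659, 0.2335, 0.2231]
tool_rot: [3.141, 0.002, 0.292]
ft_force: [0.3, -0.3, 0.3]
opening: 0.766
gripper_force: 0.0
(608, 406, 36, 125, 35, 2.7, 'zmed', np.float64(0.0396), 'mean', array([0.4033, 0.0347, 0.0396]))
```

View pics/i.png

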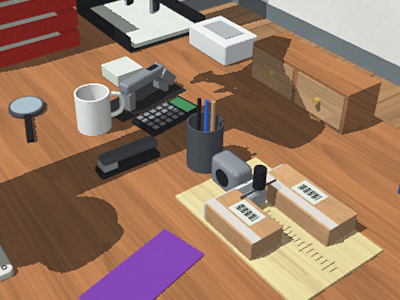

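The scanner stands on its mat at (148,90), the stapler is upright on the desk at (128,155), the tape is home (knob at (260,177)) and nothing else has moved.

```bash
python3 -c "from bench import hand_in; print(hand_in())"
```

```text
the job is handed in; nothing more can be done
None
```

I handed the job in at about 33 s with every step carried out: stapler upright on the bare desk, short parcel measured, tape eased home, label aimed at and held, and scanner back upright on its mat; no verdict was returned.

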